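# Block up a finned cylinder in the holding frame

## Robot

A 7-joint arm with a two-finger parallel gripper is mounted at the origin on the work surface. World frame = base frame: x ahead of the robot, y to its left, z up, the work surface at z = 0. Lengths are in m, angles in degrees, forces in N, time in s.
With the tool pointing down it reaches from about 0.425 to 0.875 m from the base axis. Payload 4.7 kg.
Tool frame: the origin (TCP) lies between the finger pads; the fingertips stand 8 mm ahead of it and the grasp point (between the pads) lies 11 mm behind it (env.tip_extent is the distance from the TCP to the fingertips, in m); z points along the fingers, y is the line along which they close (so a half turn about z gives the same grasp; the last joint's range is limited). The gripper opens to 87 mm and grips with 3 to 60 N. Pads are 19 mm wide; open, the fingers measure 117 mm over their backs; the gripper's body (75 mm by 190 mm) begins 51 mm behind the grasp point.
Start: joints at [68.073, 18.392, -4.016, 83.108, 1.295, 78.541, -3.26], TCP at [0.251, -0.6, 0.231] pointing down, gripper open.
Joint ranges: [-163.93, 163.93], [-17.29, 119.83], [-79.2, 71.16], [3.27, 140.29], [-89.18, 269.18], [5.43, 117.66], [-154.24, 154.24]. Speed limits (degrees/s): [147.25, 147.25, 180, 180, 180, 180, 180].

## Interface

Orientations are given as [roll, pitch, yaw] about the fixed x, y, z axes, in that order (R = Rz(yaw) Ry(pitch) Rx(roll)).
In Python, from cell import sensors, vision, workorder, env gives the robot as it stands.
- The arm moves only by the tool drive_tool, never from a script. Its argument "moves" is a list of rows, each an object of numbers: "x", "y", "z": the shift along the tool's x, y, z in mm; "rx", "ry", "rz": the turn, a rotation vector about the tool's x, y, z in rad; "fingers": the closure, from -1 (fully open) to 1 (shut). In form: [{"x": .., "y": .., "z": .., "rx": .., "ry": .., "rz": .., "fingers": ..}, ...]. A call has 1 to 20 rows; each row is the pose to reach, as a shift and turn from the pose commanded when the call began, along the tool's axes at that moment; what a row does not reach only later rows make up. A row lasts 1/8 s, in which the tool goes at most 62.5 mm and 10.7 degrees, less where a joint would pass 70% of its speed; a pose out of reach is approached as far as the arm can. A call with a gripper value outside its range is refused whole. The fingers move at their own pace and stop on an object; "force" is the grip in N (left out, the last holds). Time passes only in rows, so rows that repeat a pose let the fingers close. It gives the time, the measured TCP pose, the force, the opening and the grip force at its end, in the units of the state.
- sensors.get_obs(): the state, without advancing time (a new reading comes with each control period).
- vision.read_camera(name): name is "scene" or "top" or "wrist"; returns a dict with "image" (384x512x3 uint8, red, green, blue), "fx", "fy", "cx", "cy" (pixels), "R" (3x3) and "t" (3): a world point X has camera coordinates R X + t. Camera axes: x right, y down, z forward; pixel columns grow to the right and rows downward; lengths in m; the calibration is good to about 2 mm. A picture is of the moment at which its call begins. There is no depth.
- workorder.sign_off(): hands the job in; it is judged then, once.
The state is a dict: "time_s": time; "qpos": joint angles; "joint_velocities": joint speeds; "effort": joint torques, N m; "tool_pos": TCP position; "tool_rot": TCP orientation; "force": force on the tool from outside, world axes, zero at the start; "wrist_torque": the same for the moment, N m; "grip_width": finger opening in m; "grasp_force": force on a finger pad.
Only numpy, scipy, OpenCV 4.12 (cv2) and the standard library are available. Lean on these libraries where they do the work, as an engineer would, in place of code of your own. Each camera call takes 0.05 s, during which the arm holds its last target. There are 200 camera calls.

## Task

Set up the small engine cylinder in the steel holding frame on the bench: lay the thin plywood pad flat on the frame's base between the two cheeks, stand the finned barrel upright on the pad, a few millimetres nearer one cheek than the other, and set the round cylinder head centred on the barrel, plug stem up. Last, take the wooden wedge from its block and drive it thin end down, about mid-width of the cheek, into the gap left between the barrel and the other cheek until the barrel is locked tight. Do not knock over the oil bottle or the spray can, and let go of everything.

Things in the scene. Friction and masses are not known exactly. Their poses are not given: they have to be found in the camera images.
- frame: Fixed holding frame: dark steel base plate 130 (x) by 90 (y) by 10 mm with two identical grey upright cheeks, each 14 mm thick (x), 80 mm wide (y), rising to 82 mm above the bench. Their inner faces are at x = -41 and +41 mm: a slot 82 mm wide, open at both y ends. Origin: centre of the underside, on the bench; z up. Turned up to 0.6 rad.
- pad: Loose square plywood pad, 62 by 62 by 10 mm, 60 g, lying flat. Origin: centre of the underside; x and y square to its edges. It belongs on the frame's base (10 mm above the bench); the slot leaves it 10 mm of play each way.
- barrel: Loose aluminium barrel, dark fin grooves on its sides: block 64 by 64, 62 mm tall, 36 mm through bore, about 350 g, standing upright. Origin: centre of the underside; x, y square to its sides. On the pad its underside is 20 mm and its top 82 mm above the bench, level with the cheeks; it leaves 18 mm of the slot in all (5 mm off-centre lets the wedge in); the wedge slides it.
- head: Loose cylinder head: a finned aluminium disc 58 mm across and 16 mm thick with a round steel plug stem of 22 mm diameter rising from its centre to 46 mm above the underside, about 150 g. Stands stem up. Origin: centre of the flat underside. It belongs flat on the barrel's top, centred.
- wedge: Loose pale wooden wedge, tip down in the dark block: 110 mm long, 30 wide (its y), 70 g; thickness (x) grows evenly on both sides from 8 mm at the tip to 28 at the head. Origin: centre of the tip; z up to the head. In the 18 mm gap it jams with its tip about 26 mm, its head 136 mm above the bench; a downward push of 10 to 20 N drives it and the taper then holds.
- block: Heavy dark wooden block, 80 by 70 by 50 mm, with an upright slot 33 mm long (y) and 17 mm wide (x) in its top, in which the wedge stands with play of about 1.5 mm, its tip 8 mm and its head 118 mm above the bench; the wedge lifts straight out. Origin: centre of the underside. Need not be moved.
- oil: Bystander: small black oil bottle with a red cap, 54 mm in diameter, 105 mm tall, standing; origin at the centre of its underside. Not to be knocked over.
- spray: Bystander: blue spray can, 56 mm in diameter, 150 mm tall, standing; origin at the centre of its underside. Not to be knocked over.
Not all that is in view belongs to the job. Of the things like the pad, leave any that is blue, pink or purple; of the rest the larger one is meant.

How it is judged:
By the outcome, as a careful person would: the job done as asked, in the order asked, and still so for the second after the job is handed in, with the robot touching nothing.
It also fails if it takes over 144 s, if anything falls off the work surface, if the arm or the gripper's body presses on something with over 40 N, if the wrist force passes 120 N, or if a joint passes its speed limit or range.

## Working session

There is one attempt and no reset: what is moved stays moved. The work goes in short steps, Python scripts to look and compute and a tool call to move; the robot and the scene stay as the last step left them, time stands still between calls to the robot, and variables do not carry over. Pictures are saved under pics/ and viewed, at most 14 in all, crops included, and the job is handed in when it is done.

Besides the shell and the picture viewer there is one more tool, called as a command line: name --argument value ..., lists and objects as JSON in quotes. drive_tool: Moves the arm, as the interface text tells. Its arguments: {"type":"object","properties":{"moves":{"type":"array"},"force":{"type":"number"}},"required":["moves"]}

```bash
mkdir -p pics; ls; python3 - <<'E'
from cell import sensors, vision, workorder, env
import cv2
o=sensors.get_obs(); print(o['time_s'],o['tool_pos'],o['tool_rot'],o['grip_width'],env.tip_extent)
for n in ['scene','top']:
    c=vision.read_camera(n); cv2.imwrite(f'pics/{n}0.png',cv2.resize(c['image'][:,:,::-1],(800,600),interpolation=cv2.INTER_CUBIC))
    print(n,c['fx'],c['cx'],c['cy'],c['R'],c['t'])
E
```

```text
pics
0.0 [ 0.25092857 -0.59902502  0.22948305] [-1.79891303e+02  6.12167153e-03  2.27362938e+01] 0.0870430826299223 0.008
scene 366.9141169183746 252.90637290508775 193.8438442599359 [[-0.01548376  0.99983941 -0.0090228 ]
 [ 0.73542215  0.0052742  -0.67758869]
 [-0.67743229 -0.01712719 -0.73538572]] [-0.0305161  -0.35699672  1.32806892]
top 469.819189528856 253.28761517045737 196.9120316941218 [[-3.01529714e-03 -9.99692221e-01  2.46246224e-02]
 [-9.95154722e-01  5.79782784e-04 -9.83195926e-02]
 [ 9.82750549e-02 -2.48017721e-02 -9.94850183e-01]] [0.0433632  0.54112734 1.25197247]
```

View pics/scene0.png

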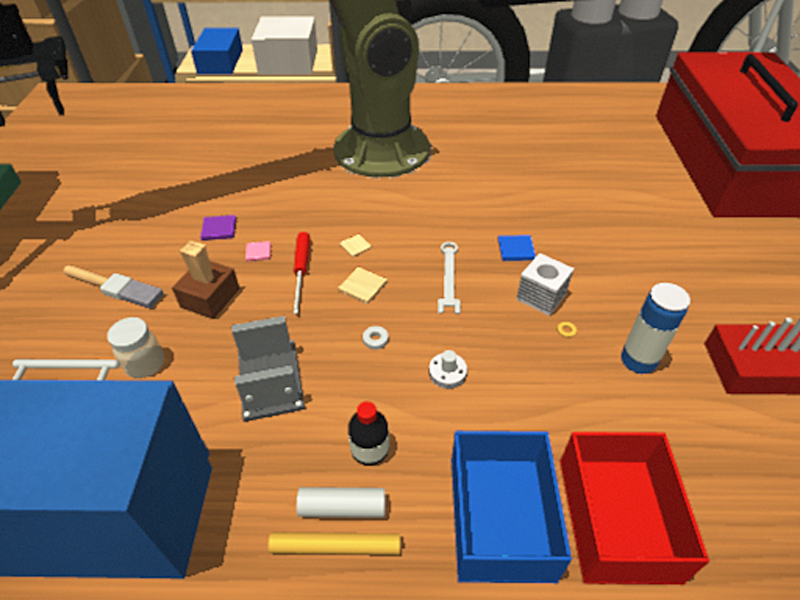

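View pics/top0.png

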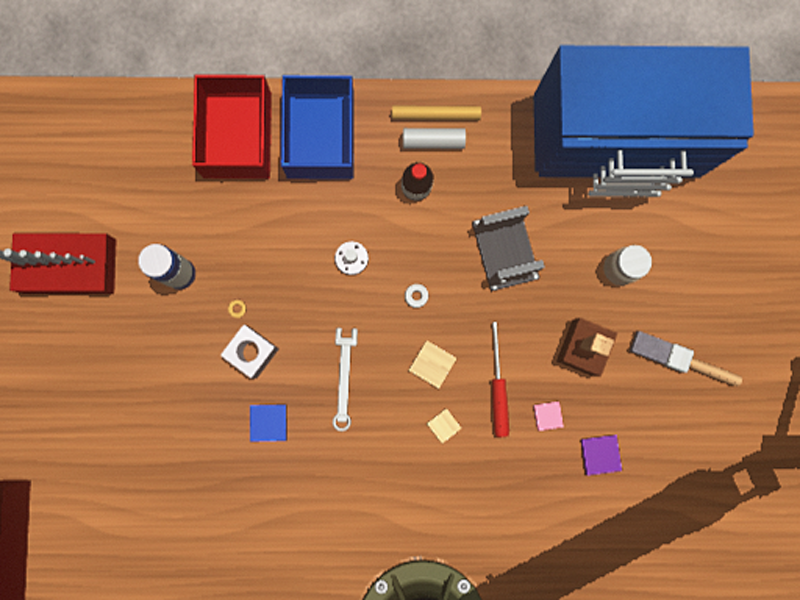

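The pad candidates in the top view (800 px) are:
- larger plywood (433,364)
- smaller plywood (445,426)
- blue (268,423)
- pink (548,416)
- purple (602,455)

The larger plywood at (433,364) fits, because coloured ones are excluded and it is the larger of the rest. The frame is near (507,250), barrel (249,351), head (351,258) and wedge block (588,347). The oil bottle is at (417,180) and the spray can at (165,268). I'll confirm with an enlarged crop.

```bash
cat > h.py <<'E'
from cell import sensors, vision, workorder, env
import cv2, numpy as np
from scipy.spatial.transform import Rotation as Ro
def ray(c,u,v,z):
    d=c['R'].T@np.array([(u-c['cx'])/c['fx'],(v-c['cy'])/c['fy'],1]); o=-c['R'].T@c['t']
    return (o+d*(z-o[2])/d[2])[:2]
def proj(c,P):
    X=np.atleast_2d(P)@c['R'].T+c['t']
    return np.c_[c['fx']*X[:,0]/X[:,2]+c['cx'],c['fy']*X[:,1]/X[:,2]+c['cy']]
def rel(P,rpy,base=None):
    "shift (mm) and rotvec to reach world pose from base (pos,rpy) or measured pose, in tool axes"
    o=sensors.get_obs(); p,r=base or (o['tool_pos'],o['tool_rot'])
    R=Ro.from_euler('xyz',r,degrees=True)
    return np.round(R.inv().apply(np.array(P)-p)*1e3,1), np.round((R.inv()*Ro.from_euler('xyz',rpy,degrees=True)).as_rotvec(),3)
E
python3 - <<'E'
from h import *
c=vision.read_camera('top'); im=c['image'][:,:,::-1]; cv2.imwrite('pics/top_raw.png',im)
T=[]
for (u,v) in [(277,233),(159,225),(225,165),(325,159),(376,222),(284,272)]:
    x0,y0=u-26,v-30
    t=cv2.resize(im[y0:y0+60,x0:x0+53],(265,300),interpolation=cv2.INTER_CUBIC)
    cv2.putText(t,f'{x0},{y0}',(5,15),0,.5,(0,0,0),1); T.append(t)
cv2.imwrite('pics/tiles.png',np.vstack([np.hstack(T[:3]),np.hstack(T[3:])]))
E
```

```text
(no output)
```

View pics/tiles.png

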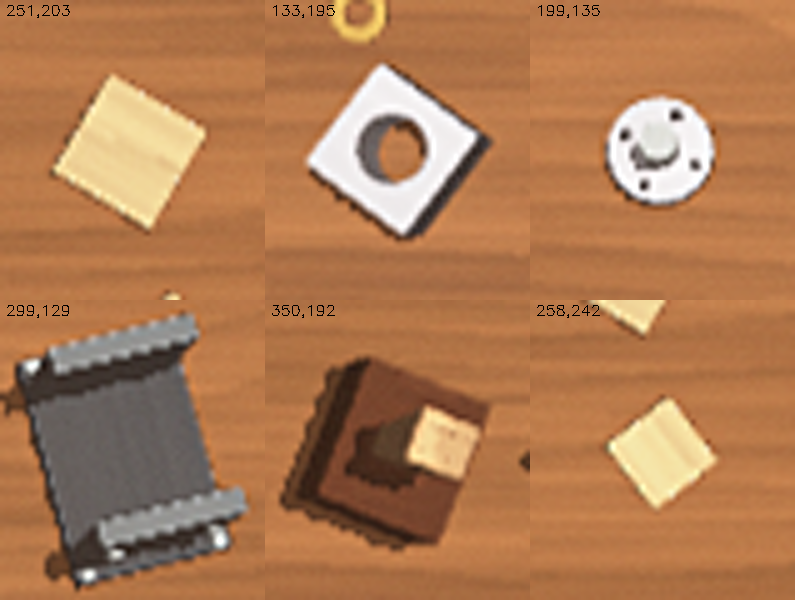

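Tile 1 confirms the pad: the larger plywood square, about twice the side of the small one in tile 6. Next I'll work out rough poses.

```bash
cat > m.py <<'E'
from h import *
c=vision.read_camera('top')
def w(o,pts,z): return np.array([ray(c,o[0]+(a+.5)/5-.5,o[1]+(b+.5)/5-.5,z) for a,b in pts])
def show(n,P):
    e=P[1]-P[0]; print(n,P.mean(0).round(4),'sides',np.linalg.norm(np.roll(P,-1,0)-P,axis=1).round(3),'ang',np.degrees(np.arctan2(e[1],e[0])).round(1))
show('pad',w((251,203),[(112,74),(206,132),(150,229),(53,172)],.01))
show('barrel',w((133,195),[(118,65),(215,138),(142,236),(42,160)],.062))
show('head',w((199,135),[(76,150),(183,150),(130,97),(130,205)],.016))
show('ch far',w((299,129),[(50,48),(193,15),(199,37),(57,74)],.082))
show('ch near',w((299,129),[(98,223),(240,190),(245,209),(105,245)],.082))
show('wedge',w((350,192),[(155,105),(215,125),(202,178),(141,162)],.118))
show('block',w((350,192),[(105,57),(225,105),(170,244),(53,190)],.05))
for n,u,v,z in [('oil',417,172,.105),('spray',155,262,.15)]: print(n,ray(c,u/1.5625,v/1.5625,z))
cw=vision.read_camera('wrist'); o=sensors.get_obs(); R=Ro.from_euler('xyz',o['tool_rot'],degrees=True)
print('wristcam in tool',R.inv().apply(-cw['R'].T@cw['t']-o['tool_pos']),(cw['R']@R.as_matrix()).round(2),cw['fx'],cw['cx'],cw['cy'])
E
python3 m.py
```

```text
pad [ 0.4437 -0.0217] sides [0.06  0.061 0.061 0.063] ang -121.8
barrel [0.4653 0.2916] sides [0.064 0.063 0.066 0.063] ang -126.9
head [0.6315 0.1211] sides [0.059 0.042 0.06  0.043] ang -89.9
ch far [ 0.694  -0.1426] sides [0.078 0.012 0.078 0.014] ang -76.7
ch near [ 0.6014 -0.1658] sides [0.077 0.01  0.077 0.012] ang -76.9
wedge [ 0.473 -0.289] sides [0.032 0.028 0.032 0.03 ] ang -108.6
block [ 0.473  -0.2883] sides [0.069 0.081 0.068 0.077] ang -112.0
oil [0.76034851 0.00830398]
spray [0.60117324 0.42298007]
wristcam in tool [ 0.07240441 -0.00131514 -0.15319614] [[-0.    1.    0.  ]
 [-0.97 -0.   -0.26]
 [-0.26 -0.    0.97]] 273.1463091939162 252.89696256979886 196.2812620489869
```

```bash
python3 - <<'E'
from h import *
print(rel([.444,-.022,.2],[180,0,58.2]))
E
```

```text
(array([ 401.1, -457.8,   30.4]), array([-0.001, -0.   , -0.619]))
```

drive_tool --moves '[{"x": 200,"y": -229,"z": 10,"rz": -0.3,"fingers": -1},{"x": 401,"y": -458,"z": 30,"rz": -0.619,"fingers": -1},{"x": 401,"y": -458,"z": 30,"rz": -0.619,"fingers": -1},{"x": 401,"y": -458,"z": 30,"rz": -0.619,"fingers": -1},{"x": 401,"y": -458,"z": 30,"rz": -0.619,"fingers": -1},{"x": 401,"y": -458,"z": 30,"rz": -0.619,"fingers": -1},{"x": 401,"y": -458,"z": 30,"rz": -0.619,"fingers": -1},{"x": 401,"y": -458,"z": 30,"rz": -0.619,"fingers": -1},{"x": 401,"y": -458,"z": 30,"rz": -0.619,"fingers": -1},{"x": 401,"y": -458,"z": 30,"rz": -0.619,"fingers": -1},{"x": 401,"y": -458,"z": 30,"rz": -0.619,"fingers": -1},{"x": 401,"y": -458,"z": 30,"rz": -0.619,"fingers": -1},{"x": 401,"y": -458,"z": 30,"rz": -0.619,"fingers": -1},{"x": 401,"y": -458,"z": 30,"rz": -0.619,"fingers": -1}]'

```text
invalid input at $.moves[0]: expected keys x, y, z, rx, ry, rz, fingers
```

```bash
python3 - <<'E'
from h import *
o=sensors.get_obs(); print(o['tool_pos'],o['tool_rot'],o['force'],np.round(o['qpos'],1))
c=vision.read_camera('wrist'); im=c['image'][:,:,::-1]; cv2.imwrite('pics/w1.png',im)
hsv=cv2.cvtColor(im,cv2.COLOR_BGR2HSV); m=cv2.inRange(hsv,(18,30,150),(35,160,255))
m=cv2.morphologyEx(m,cv2.MORPH_OPEN,np.ones((5,5)))
for k in cv2.findContours(m,0,2)[0]:
    if cv2.contourArea(k)<1500: continue
    b=cv2.boxPoints(cv2.minAreaRect(k)); P=np.array([ray(c,u,v,.01) for u,v in k[:,0]]).astype(np.float32)
    print(cv2.contourArea(k),b.round(),cv2.minAreaRect(P*1000))
E
```

```text
[ 0.25106778 -0.59929579  0.23004036] [-1.79949024e+02  3.41921041e-03  2.27355089e+01] [ 0.13617922 -1.16522974  0.35620115] [68.1 18.4 -4.  83.1  1.3 78.5 -3.3]
2416.0 [[166. 275.]
 [282. 275.]
 [282. 308.]
 [166. 308.]] ((62.67100143432617, -625.8829345703125), (59.156429290771484, 183.8030242919922), 22.773670196533203)
9410.0 [[ 10. 182.]
 [310. 182.]
 [310. 247.]
 [ 10. 247.]] ((144.91123962402344, -496.00152587890625), (99.07591247558594, 431.14971923828125), 22.755300521850586)
45811.0 [[ -0.   0.]
 [511.   0.]
 [511. 149.]
 [  0. 149.]] ((365.0356140136719, -541.9810791015625), (174.47659301757812, 672.0576782226562), 23.22614288330078)
```

View pics/w1.png

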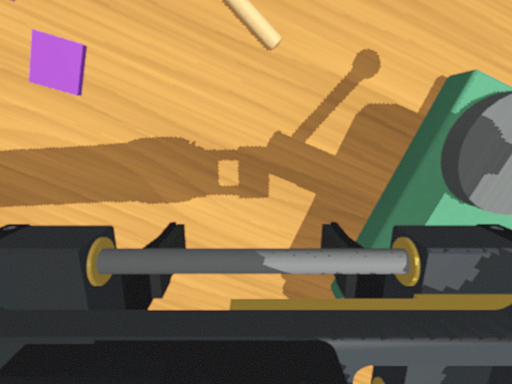

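All seven keys are needed in each row. The wrist view shows the gripper's own rods covering rows 225 and below, so targets must sit ahead in tool +x. I'll look at the pad from an offset hover.

```bash
python3 - <<'E'
from h import *
print(rel([.52,-.07,.2],[180,0,148.2]))
E
```

```text
(array([ 452.6, -384.3,   30.4]), array([-0.00e+00, -1.00e-03, -2.19e+00]))
```

drive_tool --moves '[{"x": 150,"y": -128,"z": 10,"rx": 0,"ry": 0,"rz": -0.7,"fingers": -1},{"x": 150,"y": -128,"z": 10,"rx": 0,"ry": 0,"rz": -0.7,"fingers": -1},{"x": 150,"y": -128,"z": 10,"rx": 0,"ry": 0,"rz": -0.7,"fingers": -1},{"x": 150,"y": -128,"z": 10,"rx": 0,"ry": 0,"rz": -0.7,"fingers": -1},{"x": 300,"y": -256,"z": 20,"rx": 0,"ry": 0,"rz": -1.4,"fingers": -1},{"x": 300,"y": -256,"z": 20,"rx": 0,"ry": 0,"rz": -1.4,"fingers": -1},{"x": 300,"y": -256,"z": 20,"rx": 0,"ry": 0,"rz": -1.4,"fingers": -1},{"x": 300,"y": -256,"z": 20,"rx": 0,"ry": 0,"rz": -1.4,"fingers": -1},{"x": 453,"y": -384,"z": 30,"rx": 0,"ry": 0,"rz": -2.19,"fingers": -1},{"x": 453,"y": -384,"z": 30,"rx": 0,"ry": 0,"rz": -2.19,"fingers": -1},{"x": 453,"y": -384,"z": 30,"rx": 0,"ry": 0,"rz": -2.19,"fingers": -1},{"x": 453,"y": -384,"z": 30,"rx": 0,"ry": 0,"rz": -2.19,"fingers": -1},{"x": 453,"y": -384,"z": 30,"rx": 0,"ry": 0,"rz": -2.19,"fingers": -1},{"x": 453,"y": -384,"z": 30,"rx": 0,"ry": 0,"rz": -2.19,"fingers": -1},{"x": 453,"y": -384,"z": 30,"rx": 0,"ry": 0,"rz": -2.19,"fingers": -1}]'

```text
time_s: 2.17
tool_pos: [0.5205, -0.0707, 0.2006]
tool_rot: [-180.0, 0.0, 148.1]
force: [0.2, -0.3, 0.4]
grip_width: 0.087
grasp_force: 0.0
```

```bash
python3 - <<'E'
from h import *
o=sensors.get_obs(); print(o['tool_pos'],o['tool_rot'],o['force'],np.round(o['qpos'],1))
c=vision.read_camera('wrist'); im=c['image'][:,:,::-1]; cv2.imwrite('pics/w2.png',im)
print(proj(c,[[.444,-.022,.01]]))
E
```

```text
[ 0.52045737 -0.07068096  0.2005569 ] [-1.79987297e+02  6.73655924e-03  1.48127754e+02] [ 0.20087813 -0.30019671  0.42939658] [ 40.1   6.6 -37.5 102.    4.2  72.7  59.6]
[[252.52464979 106.13278824]]
```

View pics/w2.png

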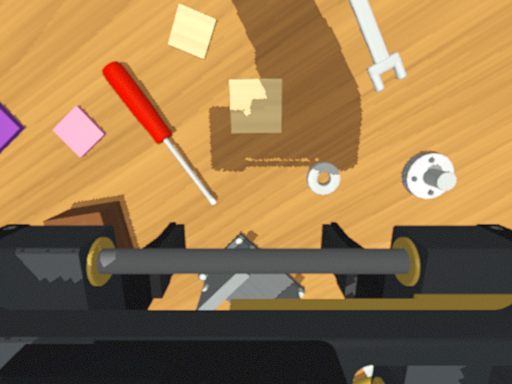

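The pad is at pixels (228–282, 79–133), square to the image. The head disc is at (430,175) and the small pad at (192,31).

```bash
python3 - <<'E'
from h import *
c=vision.read_camera('wrist')
P=np.array([ray(c,u,v,.01) for u,v in [(228.5,79),(281.5,79),(282,133),(229.5,133)]]); e=P[1]-P[0]
print(P.mean(0),np.linalg.norm(np.roll(P,-1,0)-P,axis=1),np.degrees(np.arctan2(e[1],e[0])))
print('head',ray(c,429,175.5,.016))
p=P.mean(0)
print(rel([p[0],p[1],.1],[180,0,148.2]),rel([p[0],p[1],.012],[180,0,148.2]))
E
```

```text
[ 0.44632621 -0.01945276] [0.06193218 0.06155645 0.06444207 0.06151699] 58.11869810562381
head [0.63164386 0.12219385]
(array([ 90. ,   4.4, 100.6]), array([-0.   ,  0.   , -0.001])) (array([ 90.1,   4.4, 188.6]), array([-0.   ,  0.   , -0.001]))
```

drive_tool --force 15 --moves '[{"x": 90,"y": 3,"z": 60,"rx": 0,"ry": 0,"rz": 0,"fingers": -1},{"x": 90,"y": 3,"z": 100,"rx": 0,"ry": 0,"rz": 0,"fingers": -1},{"x": 90,"y": 3,"z": 140,"rx": 0,"ry": 0,"rz": 0,"fingers": -1},{"x": 90,"y": 3,"z": 170,"rx": 0,"ry": 0,"rz": 0,"fingers": -1},{"x": 90,"y": 3,"z": 188.5,"rx": 0,"ry": 0,"rz": 0,"fingers": -1},{"x": 90,"y": 3,"z": 188.5,"rx": 0,"ry": 0,"rz": 0,"fingers": -1},{"x": 90,"y": 3,"z": 188.5,"rx": 0,"ry": 0,"rz": 0,"fingers": 1},{"x": 90,"y": 3,"z": 188.5,"rx": 0,"ry": 0,"rz": 0,"fingers": 1},{"x": 90,"y": 3,"z": 188.5,"rx": 0,"ry": 0,"rz": 0,"fingers": 1},{"x": 90,"y": 3,"z": 188.5,"rx": 0,"ry": 0,"rz": 0,"fingers": 1},{"x": 90,"y": 3,"z": 188.5,"rx": 0,"ry": 0,"rz": 0,"fingers": 1},{"x": 90,"y": 3,"z": 188.5,"rx": 0,"ry": 0,"rz": 0,"fingers": 1}]'

```text
time_s: 3.78
tool_pos: [0.4462, -0.0205, 0.0126]
tool_rot: [-180.0, 0.1, 148.2]
force: [-1.4, -0.0, 6.3]
grip_width: 0.0616
grasp_force: 15.0
```

```bash
python3 - <<'E'
from h import *
print(rel([.745,-.131,.2],[180,0,193.2]))
E
```

```text
(array([-312.4,   63.5, -187.1]), array([-0.   ,  0.001, -0.785]))
```

drive_tool --moves '[{"x": 0,"y": 0,"z": -60,"rx": 0,"ry": 0,"rz": 0,"fingers": 1},{"x": 0,"y": 0,"z": -120,"rx": 0,"ry": 0,"rz": 0,"fingers": 1},{"x": -50,"y": 10,"z": -160,"rx": 0,"ry": 0,"rz": -0.15,"fingers": 1},{"x": -100,"y": 20,"z": -187,"rx": 0,"ry": 0,"rz": -0.3,"fingers": 1},{"x": -160,"y": 32,"z": -187,"rx": 0,"ry": 0,"rz": -0.45,"fingers": 1},{"x": -220,"y": 44,"z": -187,"rx": 0,"ry": 0,"rz": -0.6,"fingers": 1},{"x": -270,"y": 55,"z": -187,"rx": 0,"ry": 0,"rz": -0.75,"fingers": 1},{"x": -312,"y": 63,"z": -187,"rx": 0,"ry": 0,"rz": -0.785,"fingers": 1},{"x": -312,"y": 63,"z": -187,"rx": 0,"ry": 0,"rz": -0.785,"fingers": 1},{"x": -312,"y": 63,"z": -187,"rx": 0,"ry": 0,"rz": -0.785,"fingers": 1},{"x": -312,"y": 63,"z": -187,"rx": 0,"ry": 0,"rz": -0.785,"fingers": 1}]'

```text
time_s: 5.15
tool_pos: [0.7433, -0.1303, 0.1998]
tool_rot: [-180.0, 0.0, -166.8]
force: [-0.7, 0.6, -0.7]
grip_width: 0.0617
grasp_force: 15.0
```

```bash
python3 - <<'E'
from h import *
o=sensors.get_obs(); print(o['tool_pos'],o['tool_rot'],o['grip_width'],np.round(o['qpos'],1))
c=vision.read_camera('wrist'); im=c['image'][:,:,::-1]; cv2.imwrite('pics/w3.png',cv2.resize(im[0:300,100:400],(600,600),interpolation=cv2.INTER_CUBIC))
E
```

```text
[ 0.74331331 -0.13031999  0.19978203] [-1.79969884e+02  4.08927688e-03 -1.66754511e+02] 0.061697870447748354 [ 31.4  37.4 -39.7  66.3  23.   83.7  98.6]
```

View pics/w3.png

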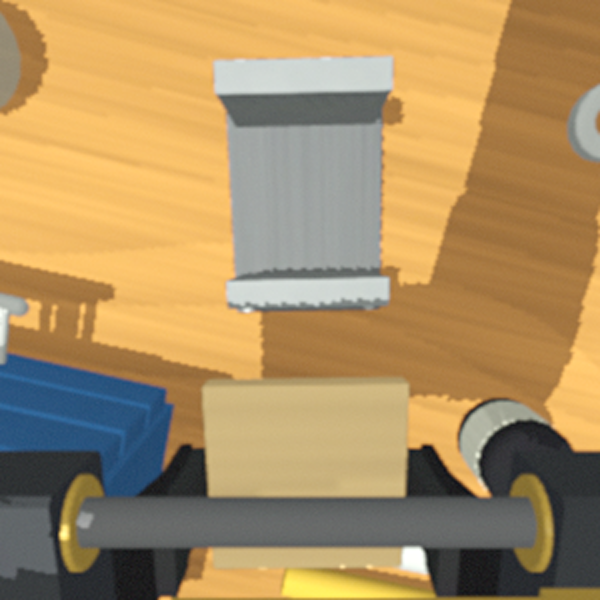

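The frame lies ahead in the view. In the crop, the robot-side cheek top is at (214–392, 58–95) and the far cheek top at (228–389, 277–307). The pad is held level at the bottom.

```bash
python3 - <<'E'
from h import *
c=vision.read_camera('wrist')
f=lambda L,z:np.array([ray(c,100+(a+.5)/2-.5,(b+.5)/2-.5,z) for a,b in L])
A=f([(214,62),(392,58),(391,92),(221,95)],.082);B=f([(228,281),(389,277),(388,304),(229,307)],.082)
for P in (A,B):
    e=P[1]-P[0]; print(P.mean(0),np.linalg.norm(np.roll(P,-1,0)-P,axis=1),np.degrees(np.arctan2(e[1],e[0])))
print((A.mean(0)+B.mean(0))/2, np.linalg.norm(A.mean(0)-B.mean(0)),np.degrees(np.arctan2(*(B-A).mean(0)[::-1])))
# held pad edge
H=f([(204,387),(408,381)],.21-.008-.002); print(H, sensors.get_obs()['tool_pos'])
E
```

```text
[ 0.60409049 -0.162754  ] [0.07862849 0.01352177 0.07617436 0.01341209] 104.3551983949949
[ 0.69573359 -0.1392992 ] [0.07844488 0.01303658 0.07843884 0.01259795] 104.6206086765629
[ 0.64991204 -0.1510266 ] 0.09459697026521034 14.355914785903728
[[ 0.71959795 -0.16515831]
 [ 0.70432991 -0.10806021]] [ 0.74347964 -0.13074572  0.20011761]
```

```bash
python3 - <<'E'
from h import *
for z in (.1,.0235): print(rel([.649,-.1525,z],[180,0,194]))
E
```

```text
(array([ 97. ,   0.6, 100.1]), array([-0.001,  0.001, -0.014]))
(array([ 97. ,   0.6, 176.6]), array([-0.001,  0.001, -0.014]))
```

drive_tool --moves '[{"x": 50,"y": 0.5,"z": 30,"rx": 0,"ry": 0,"rz": -0.014,"fingers": 1},{"x": 97,"y": 0.5,"z": 50,"rx": 0,"ry": 0,"rz": -0.014,"fingers": 1},{"x": 97,"y": 0.5,"z": 75,"rx": 0,"ry": 0,"rz": -0.014,"fingers": 1},{"x": 97,"y": 0.5,"z": 100,"rx": 0,"ry": 0,"rz": -0.014,"fingers": 1},{"x": 97,"y": 0.5,"z": 125,"rx": 0,"ry": 0,"rz": -0.014,"fingers": 1},{"x": 97,"y": 0.5,"z": 150,"rx": 0,"ry": 0,"rz": -0.014,"fingers": 1},{"x": 97,"y": 0.5,"z": 165,"rx": 0,"ry": 0,"rz": -0.014,"fingers": 1},{"x": 97,"y": 0.5,"z": 172,"rx": 0,"ry": 0,"rz": -0.014,"fingers": 1},{"x": 97,"y": 0.5,"z": 176.5,"rx": 0,"ry": 0,"rz": -0.014,"fingers": 1},{"x": 97,"y": 0.5,"z": 176.5,"rx": 0,"ry": 0,"rz": -0.014,"fingers": 1},{"x": 97,"y": 0.5,"z": 176.5,"rx": 0,"ry": 0,"rz": -0.014,"fingers": 1}]'

```text
time_s: 6.62
tool_pos: [0.6499, -0.1528, 0.0232]
tool_rot: [-180.0, 0.0, -166.0]
force: [0.1, -0.8, -1.5]
grip_width: 0.0617
grasp_force: 15.0
```

drive_tool --moves '[{"x": 0,"y": 0,"z": 0,"rx": 0,"ry": 0,"rz": 0,"fingers": -1},{"x": 0,"y": 0,"z": 0,"rx": 0,"ry": 0,"rz": 0,"fingers": -1},{"x": 0,"y": 0,"z": 0,"rx": 0,"ry": 0,"rz": 0,"fingers": -1},{"x": 0,"y": 0,"z": 0,"rx": 0,"ry": 0,"rz": 0,"fingers": -1},{"x": 0,"y": 0,"z": -40,"rx": 0,"ry": 0,"rz": 0,"fingers": -1},{"x": 0,"y": 0,"z": -90,"rx": 0,"ry": 0,"rz": 0,"fingers": -1},{"x": 0,"y": 0,"z": -140,"rx": 0,"ry": 0,"rz": 0,"fingers": -1},{"x": 0,"y": 0,"z": -177,"rx": 0,"ry": 0,"rz": 0,"fingers": -1},{"x": 0,"y": 0,"z": -177,"rx": 0,"ry": 0,"rz": 0,"fingers": -1}]'

```text
time_s: 7.75
tool_pos: [0.6516, -0.1526, 0.2036]
tool_rot: [-179.8, 0.3, -166.0]
force: [0.6, -0.7, -0.8]
grip_width: 0.0872
grasp_force: 0.0
```

```bash
python3 - <<'E'
from h import *
print(rel([.5465,.233,.2],[180,0,143.1]))
E
```

```text
(array([  8.7, 399.6,   2.3]), array([-0.   ,  0.007,  0.888]))
```

drive_tool --moves '[{"x": 3,"y": 60,"z": 0,"rx": 0,"ry": 0,"rz": 0.13,"fingers": -1},{"x": 5,"y": 120,"z": 0,"rx": 0,"ry": 0,"rz": 0.26,"fingers": -1},{"x": 6,"y": 180,"z": 0,"rx": 0,"ry": 0,"rz": 0.4,"fingers": -1},{"x": 7,"y": 240,"z": 0,"rx": 0,"ry": 0,"rz": 0.55,"fingers": -1},{"x": 8,"y": 300,"z": 0,"rx": 0,"ry": 0,"rz": 0.7,"fingers": -1},{"x": 9,"y": 360,"z": 0,"rx": 0,"ry": 0,"rz": 0.85,"fingers": -1},{"x": 9,"y": 400,"z": 0,"rx": 0,"ry": 0,"rz": 0.888,"fingers": -1},{"x": 9,"y": 400,"z": 0,"rx": 0,"ry": 0,"rz": 0.888,"fingers": -1},{"x": 9,"y": 400,"z": 0,"rx": 0,"ry": 0,"rz": 0.888,"fingers": -1},{"x": 9,"y": 400,"z": 0,"rx": 0,"ry": 0,"rz": 0.888,"fingers": -1}]'

```text
time_s: 9.0
tool_pos: [0.5447, 0.231, 0.1988]
tool_rot: [-179.9, 0.0, 142.9]
force: [-0.4, 0.1, 0.7]
grip_width: 0.0871
grasp_force: 0.0
```

```bash
python3 - <<'E'
from h import *
o=sensors.get_obs(); print(o['tool_pos'],o['tool_rot'],o['grip_width'],np.round(o['qpos'],1))
c=vision.read_camera('wrist'); im=c['image'][:,:,::-1]
t=vision.read_camera('top')['image'][:,:,::-1]
a=cv2.resize(im[0:300,120:390],(540,600),interpolation=cv2.INTER_CUBIC); b=cv2.resize(t[129:189,299:351],(260,300),interpolation=cv2.INTER_CUBIC)
cv2.imwrite('pics/w4.png',np.hstack([a,np.vstack([b,b*0])]))
E
```

```text
[0.54465955 0.23103075 0.1988279 ] [-1.79920722e+02  3.59372241e-03  1.42949650e+02] 0.0870990899350703 [ 12.1  17.5 -45.3  93.   12.8  75.   17.8]
```

View pics/w4.png

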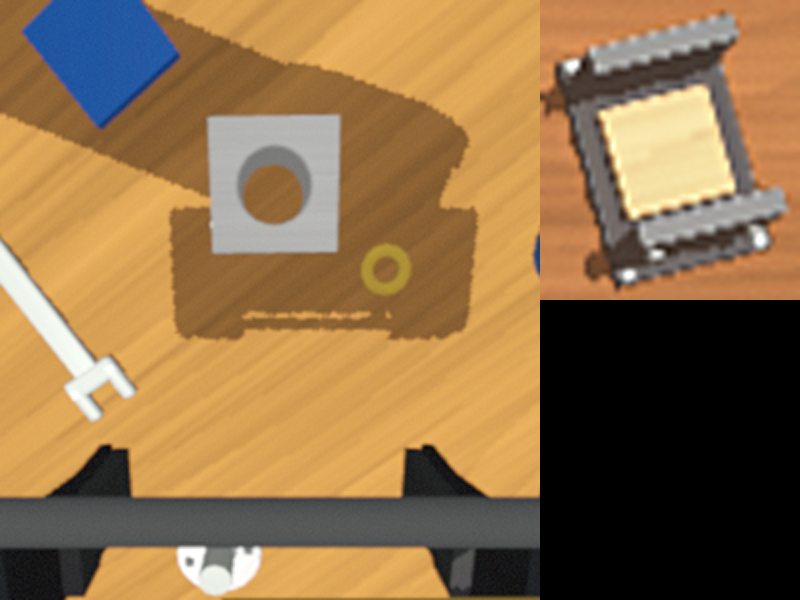

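The pad lies flat and centred in the frame (inset at right). The barrel top is at crop pixels (207,117), (340,114), (338,251), (212,254).

```bash
python3 - <<'E'
from h import *
c=vision.read_camera('wrist')
f=lambda L,z:np.array([ray(c,120+(a+.5)/2-.5,(b+.5)/2-.5,z) for a,b in L])
P=f([(207,117),(340,114),(338,251),(212,254)],.062)
e=P[1]-P[0]; print(P.mean(0),np.linalg.norm(np.roll(P,-1,0)-P,axis=1),np.degrees(np.arctan2(e[1],e[0])))
p=(P.mean(0)+[.4653,.2916])/2; print(p)
for z in (.12,.034): print(rel([*p,z],[180,0,143.6]))
t=vision.read_camera('top'); 
print('pad',np.mean([ray(t,299+(a-540+.5)/5-.5,129+(b+.5)/5-.5,.02) for a,b in [(598,113),(710,85),(740,190),(628,218)]],0))
E
```

```text
[0.46753061 0.29625531] [0.06441844 0.06417911 0.06490787 0.06435694] 54.12012615147099
[0.4664153  0.29392766]
(array([99.8,  2.6, 79.3]), array([-0.001,  0.   , -0.011]))
(array([ 99.8,   2.7, 165.3]), array([-0.001,  0.   , -0.011]))
pad [ 0.64742064 -0.15486403]
```

drive_tool --force 30 --moves '[{"x": 50,"y": 1,"z": 20,"rx": 0,"ry": 0,"rz": -0.011,"fingers": -1},{"x": 98,"y": 2,"z": 60,"rx": 0,"ry": 0,"rz": -0.011,"fingers": -1},{"x": 98,"y": 2,"z": 90,"rx": 0,"ry": 0,"rz": -0.011,"fingers": -1},{"x": 98,"y": 2,"z": 120,"rx": 0,"ry": 0,"rz": -0.011,"fingers": -1},{"x": 98,"y": 2,"z": 150,"rx": 0,"ry": 0,"rz": -0.011,"fingers": -1},{"x": 98,"y": 2,"z": 172,"rx": 0,"ry": 0,"rz": -0.011,"fingers": -1},{"x": 98,"y": 2,"z": 172,"rx": 0,"ry": 0,"rz": -0.011,"fingers": -1},{"x": 98,"y": 2,"z": 172,"rx": 0,"ry": 0,"rz": -0.011,"fingers": 1},{"x": 98,"y": 2,"z": 172,"rx": 0,"ry": 0,"rz": -0.011,"fingers": 1},{"x": 98,"y": 2,"z": 172,"rx": 0,"ry": 0,"rz": -0.011,"fingers": 1},{"x": 98,"y": 2,"z": 172,"rx": 0,"ry": 0,"rz": -0.011,"fingers": 1},{"x": 98,"y": 2,"z": 172,"rx": 0,"ry": 0,"rz": -0.011,"fingers": 1}]'

```text
time_s: 10.7
tool_pos: [0.4675, 0.2938, 0.0283]
tool_rot: [179.9, 0.1, 143.7]
force: [-0.8, -1.5, 6.5]
grip_width: 0.0641
grasp_force: 30.0
```

```bash
python3 - <<'E'
from h import *
print(rel([.745,-.13,.2],[180,0,194]), sensors.get_obs()['tool_pos'])
E
```

```text
(array([-474.6, -177.4, -171.4]), array([ 0.   ,  0.001, -0.877])) [0.46745832 0.29381699 0.02832175]
```

drive_tool --moves '[{"x": 0,"y": 0,"z": -60,"rx": 0,"ry": 0,"rz": 0,"fingers": 1},{"x": 0,"y": 0,"z": -120,"rx": 0,"ry": 0,"rz": 0,"fingers": 1},{"x": -40,"y": -15,"z": -160,"rx": 0,"ry": 0,"rz": -0.08,"fingers": 1},{"x": -90,"y": -34,"z": -171,"rx": 0,"ry": 0,"rz": -0.18,"fingers": 1},{"x": -145,"y": -54,"z": -171,"rx": 0,"ry": 0,"rz": -0.28,"fingers": 1},{"x": -200,"y": -75,"z": -171,"rx": 0,"ry": 0,"rz": -0.38,"fingers": 1},{"x": -255,"y": -95,"z": -171,"rx": 0,"ry": 0,"rz": -0.48,"fingers": 1},{"x": -310,"y": -116,"z": -171,"rx": 0,"ry": 0,"rz": -0.58,"fingers": 1},{"x": -365,"y": -136,"z": -171,"rx": 0,"ry": 0,"rz": -0.68,"fingers": 1},{"x": -420,"y": -157,"z": -171,"rx": 0,"ry": 0,"rz": -0.78,"fingers": 1},{"x": -455,"y": -170,"z": -171,"rx": 0,"ry": 0,"rz": -0.84,"fingers": 1},{"x": -475,"y": -177,"z": -171,"rx": 0,"ry": 0,"rz": -0.877,"fingers": 1},{"x": -475,"y": -177,"z": -171,"rx": 0,"ry": 0,"rz": -0.877,"fingers": 1},{"x": -475,"y": -177,"z": -171,"rx": 0,"ry": 0,"rz": -0.877,"fingers": 1}]'

```text
time_s: 12.45
tool_pos: [0.7444, -0.1282, 0.1976]
tool_rot: [179.9, -0.1, -165.9]
force: [0.5, 0.9, -3.1]
grip_width: 0.0638
grasp_force: 30.0
```

```bash
python3 - <<'E'
from h import *
o=sensors.get_obs(); print(o['tool_pos'],o['tool_rot'],o['grip_width'],np.round(o['qpos'],1))
c=vision.read_camera('wrist'); im=c['image'][:,:,::-1]
cv2.imwrite('pics/w5.png',cv2.resize(im[0:300,100:400],(600,600),interpolation=cv2.INTER_CUBIC))
E
```

```text
[ 0.74441327 -0.12820719  0.19755284] [ 1.79889945e+02 -9.13775481e-02 -1.65938556e+02] 0.0638499187181277 [ 32.3  38.3 -41.8  66.2  24.4  84.1  98.5]
```

View pics/w5.png

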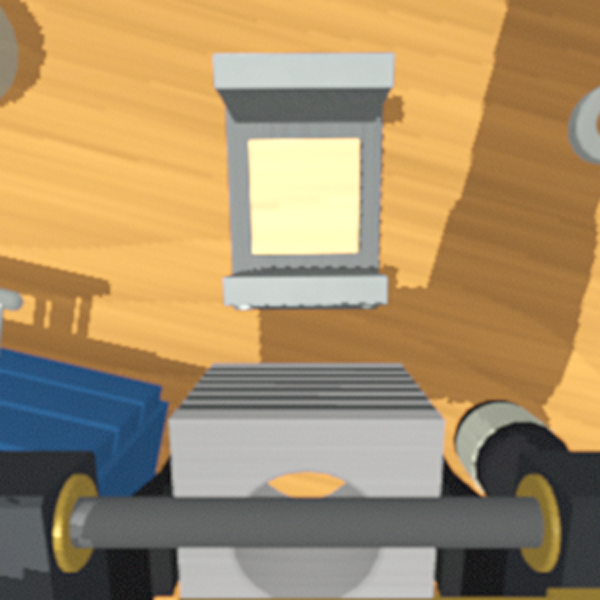

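The frame with the pad is ahead: cheek tops at rows 54–88 and 277–305. The held barrel's top front edge is at row 418 and its bottom edge at 365, and it is square to the frame.

```bash
python3 - <<'E'
from h import *
c=vision.read_camera('wrist'); o=sensors.get_obs(); R=Ro.from_euler('xyz',o['tool_rot'],degrees=True)
def f(L,z): 
    W=np.array([[*ray(c,100+(a+.5)/2-.5,(b+.5)/2-.5,z),o['tool_pos'][2]] for a,b in L]); return R.inv().apply(W-o['tool_pos'])[:,:2]*1e3
z0=o['tool_pos'][2]-.0283
print('top',f([(170,420),(441,417)],z0+.062)); print('bot',f([(214,366),(403,365)],z0))
A=f([(213,54),(392,54),(391,88),(220,88)],.082);B=f([(223,279),(387,274),(386,303),(226,307)],.082)
print('A',A.mean(0),'B',B.mean(0),(A+B).mean(0)/2,'inner',A[2:].mean(0),B[:2].mean(0)); print('pad',f([(247,139),(360,138),(359,254),(251,255)],.02).mean(0))
print('pad release pt',rel([.650,-.1528,.2],[180,0,194])[0])
E
```

```text
top [[ 32.17158289 -29.75972924]
 [ 32.83646603  32.33912589]]
bot [[ 31.3362947  -29.72373423]
 [ 31.63561441  34.3858816 ]]
A [145.01434068   0.77001547] B [49.4965926   1.31358852] [97.25546664  1.041802  ] inner [138.3169103    1.42113718] [56.33124706  1.07111509]
pad [97.08344522  0.6861354 ]
pad release pt [97.9 -1.  -1.5]
```

drive_tool --moves '[{"x": 50,"y": -1,"z": 20,"rx": 0,"ry": 0,"rz": 0,"fingers": 1},{"x": 92,"y": -1,"z": 40,"rx": 0,"ry": 0,"rz": 0,"fingers": 1},{"x": 92,"y": -1,"z": 60,"rx": 0,"ry": 0,"rz": 0,"fingers": 1},{"x": 92,"y": -1,"z": 75,"rx": 0,"ry": 0,"rz": 0,"fingers": 1},{"x": 92,"y": -1,"z": 80,"rx": 0,"ry": 0,"rz": 0,"fingers": 1},{"x": 92,"y": -1,"z": 80,"rx": 0,"ry": 0,"rz": 0,"fingers": 1},{"x": 92,"y": -1,"z": 90,"rx": 0,"ry": 0,"rz": 0,"fingers": 1},{"x": 92,"y": -1,"z": 100,"rx": 0,"ry": 0,"rz": 0,"fingers": 1},{"x": 92,"y": -1,"z": 112,"rx": 0,"ry": 0,"rz": 0,"fingers": 1},{"x": 92,"y": -1,"z": 124,"rx": 0,"ry": 0,"rz": 0,"fingers": 1},{"x": 92,"y": -1,"z": 136,"rx": 0,"ry": 0,"rz": 0,"fingers": 1},{"x": 92,"y": -1,"z": 144,"rx": 0,"ry": 0,"rz": 0,"fingers": 1},{"x": 92,"y": -1,"z": 148,"rx": 0,"ry": 0,"rz": 0,"fingers": 1},{"x": 92,"y": -1,"z": 149,"rx": 0,"ry": 0,"rz": 0,"fingers": 1},{"x": 92,"y": -1,"z": 149,"rx": 0,"ry": 0,"rz": 0,"fingers": 1}]'

```text
time_s: 14.42
tool_pos: [0.6565, -0.1533, 0.0499]
tool_rot: [-180.0, 0.0, -166.0]
force: [-0.4, 0.1, -3.6]
grip_width: 0.0634
grasp_force: 30.0
```

drive_tool --moves '[{"x": 0.7,"y": 0,"z": 1,"rx": 0,"ry": 0,"rz": 0,"fingers": 1},{"x": 0.7,"y": 0,"z": 1.5,"rx": 0,"ry": 0,"rz": 0,"fingers": 1},{"x": 0.7,"y": 0,"z": 2,"rx": 0,"ry": 0,"rz": 0,"fingers": 1},{"x": 0.7,"y": 0,"z": 2,"rx": 0,"ry": 0,"rz": 0,"fingers": 1}]'

```text
time_s: 14.92
tool_pos: [0.6556, -0.1535, 0.0484]
tool_rot: [-180.0, 0.0, -166.0]
force: [-2.3, 0.2, 4.0]
grip_width: 0.0639
grasp_force: 30.0
```

Contact with the pad. I'll release, lift, and go to a hover from which frame and head can be seen.

drive_tool --moves '[{"x": 0,"y": 0,"z": -0.7,"rx": 0,"ry": 0,"rz": 0,"fingers": -1},{"x": 0,"y": 0,"z": -0.7,"rx": 0,"ry": 0,"rz": 0,"fingers": -1},{"x": 0,"y": 0,"z": -0.7,"rx": 0,"ry": 0,"rz": 0,"fingers": -1},{"x": 0,"y": 0,"z": -0.7,"rx": 0,"ry": 0,"rz": 0,"fingers": -1},{"x": 0,"y": 0,"z": -40,"rx": 0,"ry": 0,"rz": 0,"fingers": -1},{"x": 0,"y": 0,"z": -90,"rx": 0,"ry": 0,"rz": 0,"fingers": -1},{"x": 0,"y": 0,"z": -150,"rx": 0,"ry": 0,"rz": 0,"fingers": -1},{"x": -50,"y": 0,"z": -150,"rx": 0,"ry": 0,"rz": 0,"fingers": -1},{"x": -93,"y": 1,"z": -150,"rx": 0,"ry": 0,"rz": 0,"fingers": -1},{"x": -93,"y": 1,"z": -150,"rx": 0,"ry": 0,"rz": 0,"fingers": -1},{"x": -93,"y": 1,"z": -150,"rx": 0,"ry": 0,"rz": 0,"fingers": -1}]'

```text
time_s: 16.3
tool_pos: [0.745, -0.1299, 0.197]
tool_rot: [180.0, -0.1, -166.0]
force: [-0.9, -0.5, 1.1]
grip_width: 0.0868
grasp_force: 0.0
```

```bash
python3 - <<'E'
from h import *
o=sensors.get_obs(); print(o['tool_pos'],o['tool_rot'],o['grip_width'])
c=vision.read_camera('wrist'); im=c['image'][:,:,::-1]
cv2.imwrite('pics/w6.png',cv2.resize(im[0:200,150:350],(600,600),interpolation=cv2.INTER_CUBIC))
E
```

```text
[ 0.74502849 -0.12988044  0.19697705] [ 1.79988749e+02 -6.97111655e-02 -1.65983673e+02] 0.08683362071072642
```

View pics/w6.png

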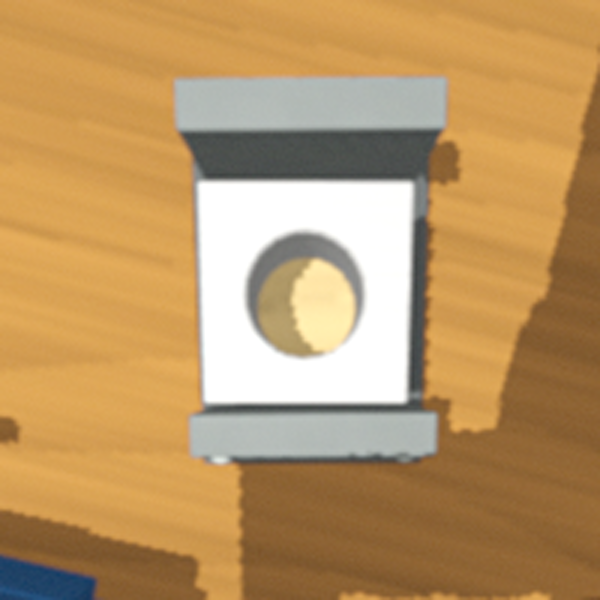

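The barrel stands on the pad, nearer the far cheek. Its top spans rows 180–403, and the cheek inner edges are at rows 130 and 412.

```bash
python3 - <<'E'
from h import *
c=vision.read_camera('wrist'); o=sensors.get_obs(); R=Ro.from_euler('xyz',o['tool_rot'],degrees=True)
def f(L,z): 
    W=np.array([[*ray(c,150+(a+.5)/3-.5,(b+.5)/3-.5,z),o['tool_pos'][2]] for a,b in L]); return (R.inv().apply(W-o['tool_pos'])[:,:2]*1e3).round(1)
print(f([(183,130),(440,130),(195,412),(436,412)],.082)); B=f([(197,180),(414,180),(409,402),(203,404)],.082); print(B,B.mean(0)) 
b=R.apply([*(B.mean(0)/1e3),0])+o['tool_pos']; print('barrel world',b)
hp=[.634,.1228]
print('head view',rel([.634-.0,.1228-.1,.2],[180,0,90]), rel([.634-.1,.1228,.2],[180,0,0]))
E
```

```text
[[138.5 -35.7]
 [138.5  40.1]
 [ 57.  -35.1]
 [ 57.1  42.3]]
[[125.  -32. ]
 [125.   32.9]
 [ 60.2  33.5]
 [ 59.6 -32.5]] [92.45   0.475]
barrel world [ 0.6549146  -0.1527408   0.19784855]
head view (array([ 70.4, 175.9,  -2.3]), array([-1.000e-03,  0.000e+00,  1.814e+00])) (array([143.4, 297. ,  -2.4]), array([ 1.000e-03, -2.000e-03, -2.898e+00]))
```

```bash
python3 - <<'E'
from h import *
print(rel([.731,.147,.2],[180,0,194]))
E
```

```text
(array([-53.6, 273. ,  -2.5]), array([-0.001, -0.001, -0.001]))
```

drive_tool --moves '[{"x": -12,"y": 60,"z": -2,"rx": 0,"ry": 0,"rz": 0,"fingers": -1},{"x": -24,"y": 120,"z": -2,"rx": 0,"ry": 0,"rz": 0,"fingers": -1},{"x": -36,"y": 180,"z": -2,"rx": 0,"ry": 0,"rz": 0,"fingers": -1},{"x": -48,"y": 240,"z": -2,"rx": 0,"ry": 0,"rz": 0,"fingers": -1},{"x": -54,"y": 273,"z": -2,"rx": 0,"ry": 0,"rz": 0,"fingers": -1},{"x": -54,"y": 273,"z": -2,"rx": 0,"ry": 0,"rz": 0,"fingers": -1},{"x": -54,"y": 273,"z": -2,"rx": 0,"ry": 0,"rz": 0,"fingers": -1}]'

```text
time_s: 17.27
tool_pos: [0.7322, 0.1457, 0.2]
tool_rot: [-179.9, 0.0, -166.1]
force: [0.1, -0.2, 0.5]
grip_width: 0.0873
grasp_force: 0.0
```

```bash
python3 - <<'E'
from h import *
o=sensors.get_obs(); print(o['tool_pos'],o['tool_rot'],o['grip_width'])
c=vision.read_camera('wrist'); im=c['image'][:,:,::-1]
cv2.imwrite('pics/w7.png',cv2.resize(im[20:220,150:350],(600,600),interpolation=cv2.INTER_CUBIC))
E
```

```text
[0.73218316 0.1456711  0.19996404] [-1.79868761e+02  2.26463895e-02 -1.66124587e+02] 0.0873375080331214
```

View pics/w7.png

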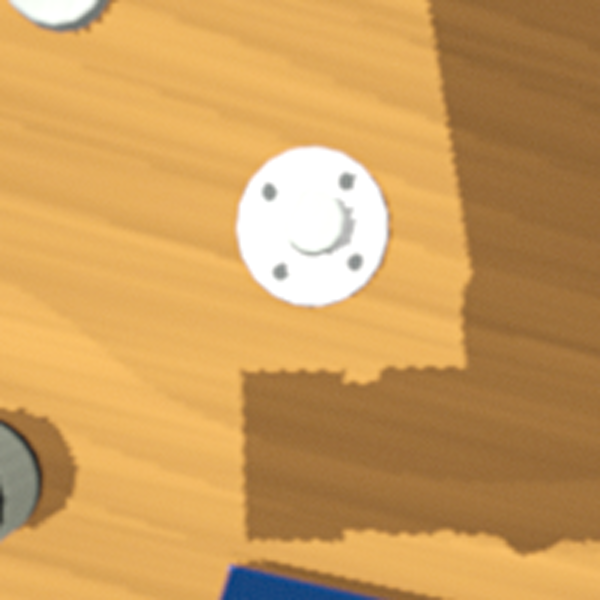

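The head disc spans crop columns 236–388 and rows 146–306, so its centre is at (312,226).

```bash
python3 - <<'E'
from h import *
c=vision.read_camera('wrist')
L=[(237,226),(388,226),(312,146),(312,304)]
P=np.array([ray(c,150+(a+.5)/3-.5,20+(b+.5)/3-.5,.016) for a,b in L]); print(P.mean(0),np.linalg.norm(P[0]-P[1]),np.linalg.norm(P[2]-P[3]))
h=(P[:2].mean(0)+P[2:].mean(0))/2; print(h)
for z in (.1,.0285): print(rel([*h,z],[180,0,194]))
E
```

```text
[0.63369673 0.12274681] 0.058486336178356635 0.057612433046996994
[0.63369673 0.12274681]
(array([101.2,   2.4,  99.7]), array([-0.002,  0.   , -0.004]))
(array([101.2,   2.5, 171.2]), array([-0.002,  0.   , -0.004]))
```

drive_tool --force 15 --moves '[{"x": 50,"y": 1,"z": 40,"rx": 0,"ry": 0,"rz": 0,"fingers": -1},{"x": 101,"y": 1.5,"z": 70,"rx": 0,"ry": 0,"rz": 0,"fingers": -1},{"x": 101,"y": 1.5,"z": 110,"rx": 0,"ry": 0,"rz": 0,"fingers": -0.3},{"x": 101,"y": 1.5,"z": 150,"rx": 0,"ry": 0,"rz": 0,"fingers": -0.3},{"x": 101,"y": 1.5,"z": 170,"rx": 0,"ry": 0,"rz": 0,"fingers": -0.3},{"x": 101,"y": 1.5,"z": 170,"rx": 0,"ry": 0,"rz": 0,"fingers": -0.3},{"x": 101,"y": 1.5,"z": 170,"rx": 0,"ry": 0,"rz": 0,"fingers": 1},{"x": 101,"y": 1.5,"z": 170,"rx": 0,"ry": 0,"rz": 0,"fingers": 1},{"x": 101,"y": 1.5,"z": 170,"rx": 0,"ry": 0,"rz": 0,"fingers": 1},{"x": 101,"y": 1.5,"z": 170,"rx": 0,"ry": 0,"rz": 0,"fingers": 1},{"x": 101,"y": 1.5,"z": 170,"rx": 0,"ry": 0,"rz": 0,"fingers": 1},{"x": 101,"y": 1.5,"z": 170,"rx": 0,"ry": 0,"rz": 0,"fingers": 1}]'

```text
time_s: 18.88
tool_pos: [0.6339, 0.1248, 0.0299]
tool_rot: [-180.0, 0.0, -166.0]
force: [-0.9, -1.2, 2.4]
grip_width: 0.0216
grasp_force: 15.0
```

```bash
python3 - <<'E'
from h import *
print(rel([.655,-.1533,.17],[180,0,194]), sensors.get_obs()['tool_pos'])
E
```

```text
(array([  46.6, -275. , -139.9]), array([-0.001,  0.001, -0.   ])) [0.63386962 0.12479541 0.02994617]
```

drive_tool --moves '[{"x": 0,"y": 0,"z": -60,"rx": 0,"ry": 0,"rz": 0,"fingers": 1},{"x": 0,"y": 0,"z": -115,"rx": 0,"ry": 0,"rz": 0,"fingers": 1},{"x": 8,"y": -50,"z": -140,"rx": 0,"ry": 0,"rz": 0,"fingers": 1},{"x": 18,"y": -105,"z": -140,"rx": 0,"ry": 0,"rz": 0,"fingers": 1},{"x": 28,"y": -160,"z": -140,"rx": 0,"ry": 0,"rz": 0,"fingers": 1},{"x": 37,"y": -215,"z": -140,"rx": 0,"ry": 0,"rz": 0,"fingers": 1},{"x": 44,"y": -260,"z": -140,"rx": 0,"ry": 0,"rz": 0,"fingers": 1},{"x": 46.5,"y": -275,"z": -140,"rx": 0,"ry": 0,"rz": 0,"fingers": 1},{"x": 46.5,"y": -275,"z": -130,"rx": 0,"ry": 0,"rz": 0,"fingers": 1},{"x": 46.5,"y": -275,"z": -110,"rx": 0,"ry": 0,"rz": 0,"fingers": 1},{"x": 46.5,"y": -275,"z": -90,"rx": 0,"ry": 0,"rz": 0,"fingers": 1},{"x": 46.5,"y": -275,"z": -85,"rx": 0,"ry": 0,"rz": 0,"fingers": 1},{"x": 46.5,"y": -275,"z": -85,"rx": 0,"ry": 0,"rz": 0,"fingers": 1},{"x": 46.5,"y": -275,"z": -85,"rx": 0,"ry": 0,"rz": 0,"fingers": 1}]'

```text
time_s: 20.62
tool_pos: [0.6554, -0.1531, 0.1151]
tool_rot: [-180.0, 0.1, -166.0]
force: [-0.6, 0.1, -1.6]
grip_width: 0.0215
grasp_force: 15.0
```

drive_tool --moves '[{"x": 0.3,"y": -0.3,"z": 1.5,"rx": 0,"ry": 0,"rz": 0,"fingers": 1},{"x": 0.3,"y": -0.3,"z": 2.5,"rx": 0,"ry": 0,"rz": 0,"fingers": 1},{"x": 0.3,"y": -0.3,"z": 3.3,"rx": 0,"ry": 0,"rz": 0,"fingers": 1},{"x": 0.3,"y": -0.3,"z": 3.3,"rx": 0,"ry": 0,"rz": 0,"fingers": 1}]'

```text
time_s: 21.12
tool_pos: [0.6548, -0.1537, 0.112]
tool_rot: [-180.0, 0.0, -166.0]
force: [-1.4, 0.1, 3.1]
grip_width: 0.0214
grasp_force: 15.0
```

drive_tool --moves '[{"x": 0,"y": 0,"z": 0,"rx": 0,"ry": 0,"rz": 0,"fingers": -1},{"x": 0,"y": 0,"z": 0,"rx": 0,"ry": 0,"rz": 0,"fingers": -1},{"x": 0,"y": 0,"z": 0,"rx": 0,"ry": 0,"rz": 0,"fingers": -1},{"x": 0,"y": 0,"z": 0,"rx": 0,"ry": 0,"rz": 0,"fingers": -1},{"x": 0,"y": 0,"z": 0,"rx": 0,"ry": 0,"rz": 0,"fingers": -1},{"x": 0,"y": 0,"z": -50,"rx": 0,"ry": 0,"rz": 0,"fingers": -1},{"x": 0,"y": 0,"z": -108,"rx": 0,"ry": 0,"rz": 0,"fingers": -1},{"x": 0,"y": 0,"z": -108,"rx": 0,"ry": 0,"rz": 0,"fingers": -1}]'

```text
time_s: 22.12
tool_pos: [0.6577, -0.1531, 0.2253]
tool_rot: [-179.7, 0.5, -166.0]
force: [0.5, 0.4, 0.1]
grip_width: 0.0853
grasp_force: 0.0
```

```bash
python3 - <<'E'
from h import *
print(rel([.569,-.323,.22],[180,0,159]))
E
```

```text
(array([ 127.2, -143.4,    4.8]), array([-0.002,  0.01 ,  0.611]))
```

drive_tool --moves '[{"x": 40,"y": -45,"z": 0,"rx": 0,"ry": 0,"rz": 0.17,"fingers": -1},{"x": 80,"y": -90,"z": 0,"rx": 0,"ry": 0,"rz": 0.34,"fingers": -1},{"x": 115,"y": -130,"z": 3,"rx": 0,"ry": 0,"rz": 0.5,"fingers": -1},{"x": 127,"y": -143,"z": 4,"rx": 0,"ry": 0,"rz": 0.611,"fingers": -1},{"x": 127,"y": -143,"z": 4,"rx": 0,"ry": 0,"rz": 0.611,"fingers": -1},{"x": 127,"y": -143,"z": 4,"rx": 0,"ry": 0,"rz": 0.611,"fingers": -1}]'

```text
time_s: 22.88
tool_pos: [0.5668, -0.3209, 0.2149]
tool_rot: [179.9, -0.0, 159.2]
force: [0.6, 0.9, 0.0]
grip_width: 0.087
grasp_force: 0.0
```

```bash
python3 - <<'E'
from h import *
o=sensors.get_obs(); print(o['tool_pos'],o['tool_rot'],o['grip_width'],np.round(o['qpos'],1))
c=vision.read_camera('wrist'); im=c['image'][:,:,::-1]
t=vision.read_camera('top')['image'][:,:,::-1]
a=cv2.resize(im[0:220,150:340],(518,600),interpolation=cv2.INTER_CUBIC); b=cv2.resize(t[129:189,299:353],(270,300),interpolation=cv2.INTER_CUBIC)
cv2.imwrite('pics/w8.png',np.hstack([a,np.vstack([b,b*0])]))
E
```

```text
[ 0.56683287 -0.32089908  0.21494998] [ 1.79928805e+02 -1.28251713e-02  1.59222857e+02] 0.08699072188160344 [ 54.8  22.8 -36.4  83.1  13.5  78.5  87.1]
```

View pics/w8.png

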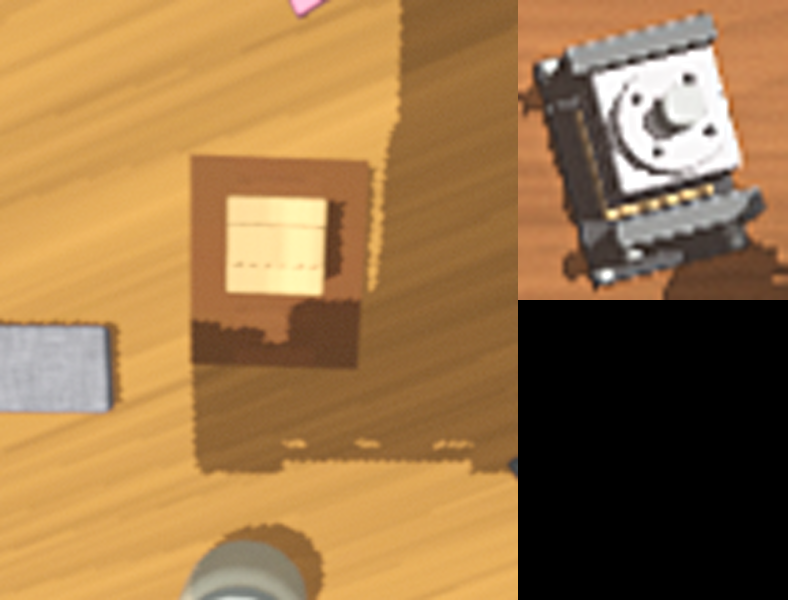

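The head sits on the barrel, stem up (inset). In the crop, the wedge top spans columns 226–327 and rows 196–295, in the block.

```bash
python3 - <<'E'
from h import *
c=vision.read_camera('wrist'); s=220/600
def f(L,z): return np.array([ray(c,150+(a+.5)*s-.5,(b+.5)*s-.5,z) for a,b in L])
def show(n,P):
    e=P[1]-P[0]; print(n,P.mean(0).round(4),np.linalg.norm(np.roll(P,-1,0)-P,axis=1).round(4),np.degrees(np.arctan2(e[1],e[0])).round(1))
show('wedge',f([(226,196),(327,197),(324,295),(226,293)],.118)); show('block',f([(191,156),(370,162),(358,368),(191,363)],.05))
p=f([(226,196),(327,197),(324,295),(226,293)],.118).mean(0)
for z in (.15,.093): print(rel([*p,z],[180,0,158.5]))
o=sensors.get_obs(); R=Ro.from_euler('xyz',o['tool_rot'],degrees=True)
t=vision.read_camera('top'); q=lambda L,z:np.array([ray(t,299+(a-518+.5)/5-.5,129+(b+.5)/5-.5,z) for a,b in L])
show('barrel top',q([(592,75),(711,47),(740,165),(624,193)],.082)); show('disc',q([(614,123),(727,123),(670,68),(670,178)],.098))
E
```

```text
wedge [ 0.4749 -0.2858] [0.0313 0.029  0.0314 0.0286] 68.7
block [ 0.4751 -0.2857] [0.0698 0.0785 0.0697 0.0786] 67.5
(array([98.6, -0. , 65.3]), array([0.001, 0.   , 0.012]))
(array([ 98.6,  -0. , 122.3]), array([0.001, 0.   , 0.012]))
barrel top [ 0.653  -0.1545] [0.0652 0.0647 0.0634 0.0649] -76.5
disc [ 0.6483 -0.1533] [0.059  0.0412 0.058  0.0407] -89.9
```

drive_tool --force 40 --moves '[{"x": 50,"y": -1,"z": 10,"rx": 0,"ry": 0,"rz": 0.012,"fingers": -1},{"x": 98.5,"y": -1,"z": 30,"rx": 0,"ry": 0,"rz": 0.012,"fingers": -1},{"x": 98.5,"y": -1,"z": 60,"rx": 0,"ry": 0,"rz": 0.012,"fingers": -1},{"x": 98.5,"y": -1,"z": 90,"rx": 0,"ry": 0,"rz": 0.012,"fingers": -0.4},{"x": 98.5,"y": -1,"z": 120,"rx": 0,"ry": 0,"rz": 0.012,"fingers": -0.4},{"x": 98.5,"y": -1,"z": 122,"rx": 0,"ry": 0,"rz": 0.012,"fingers": -0.2},{"x": 98.5,"y": -1,"z": 122,"rx": 0,"ry": 0,"rz": 0.012,"fingers": -0.2},{"x": 98.5,"y": -1,"z": 122,"rx": 0,"ry": 0,"rz": 0.012,"fingers": 1},{"x": 98.5,"y": -1,"z": 122,"rx": 0,"ry": 0,"rz": 0.012,"fingers": 1},{"x": 98.5,"y": -1,"z": 122,"rx": 0,"ry": 0,"rz": 0.012,"fingers": 1},{"x": 98.5,"y": -1,"z": 122,"rx": 0,"ry": 0,"rz": 0.012,"fingers": 1},{"x": 98.5,"y": -1,"z": 122,"rx": 0,"ry": 0,"rz": 0.012,"fingers": 1}]'

```text
time_s: 24.58
tool_pos: [0.474, -0.2888, 0.0937]
tool_rot: [-180.0, 0.0, 158.3]
force: [-1.0, -0.7, 2.2]
grip_width: 0.0298
grasp_force: 40.0
```

```bash
python3 - <<'E'
from h import *
print(rel([.617,-.161,.235],[180,0,194]))
E
```

```text
(array([ -85.7,  171.5, -141.3]), array([-0.001,  0.001, -0.623]))
```

drive_tool --moves '[{"x": 0,"y": 0,"z": -30,"rx": 0,"ry": 0,"rz": 0,"fingers": 1},{"x": 0,"y": 0,"z": -70,"rx": 0,"ry": 0,"rz": 0,"fingers": 1},{"x": 0,"y": 0,"z": -115,"rx": 0,"ry": 0,"rz": 0,"fingers": 1},{"x": 0,"y": 0,"z": -141,"rx": 0,"ry": 0,"rz": 0,"fingers": 1},{"x": 0,"y": 0,"z": -141,"rx": 0,"ry": 0,"rz": 0,"fingers": 1},{"x": -21,"y": 43,"z": -141,"rx": 0,"ry": 0,"rz": -0.15,"fingers": 1},{"x": -42,"y": 86,"z": -141,"rx": 0,"ry": 0,"rz": -0.3,"fingers": 1},{"x": -64,"y": 128,"z": -141,"rx": 0,"ry": 0,"rz": -0.45,"fingers": 1},{"x": -80,"y": 160,"z": -141,"rx": 0,"ry": 0,"rz": -0.58,"fingers": 1},{"x": -85.5,"y": 171.5,"z": -141,"rx": 0,"ry": 0,"rz": -0.623,"fingers": 1},{"x": -85.5,"y": 171.5,"z": -141,"rx": 0,"ry": 0,"rz": -0.623,"fingers": 1},{"x": -85.5,"y": 171.5,"z": -141,"rx": 0,"ry": 0,"rz": -0.623,"fingers": 1},{"x": -85.5,"y": 171.5,"z": -141,"rx": 0,"ry": 0,"rz": -0.623,"fingers": 1}]'

```text
time_s: 26.2
tool_pos: [0.6157, -0.1626, 0.2342]
tool_rot: [-179.9, -0.0, -166.2]
force: [-0.6, 0.4, -0.4]
grip_width: 0.0298
grasp_force: 40.0
```

```bash
python3 - <<'E'
from h import *
o=sensors.get_obs(); print(o['tool_pos'],o['tool_rot'],o['grip_width'])
c=vision.read_camera('scene'); im=c['image'][:,:,::-1]; w=vision.read_camera('wrist')['image'][:,:,::-1]
p=proj(c,[[.617,-.161,.1]])[0].astype(int); print(p-[50,70])
a=cv2.resize(im[p[1]-70:p[1]+50,p[0]-50:p[0]+50],(400,480),interpolation=cv2.INTER_CUBIC)
b=cv2.resize(w[150:384,160:355],(400,480)); cv2.imwrite('pics/w9.png',np.hstack([a,b]))
P=[[.617,-.161,.235-.0937+.008],[.617,-.161,.235-.0937+.118]]; print(proj(c,P))
E
```

```text
[ 0.61574246 -0.16261315  0.23424182] [-1.79935088e+02 -4.47964832e-02 -1.66191894e+02] 0.0298274927185321
[114 136]
[[160.43473397 191.44313366]
 [149.57236993 153.30496894]]
```

View pics/w9.png

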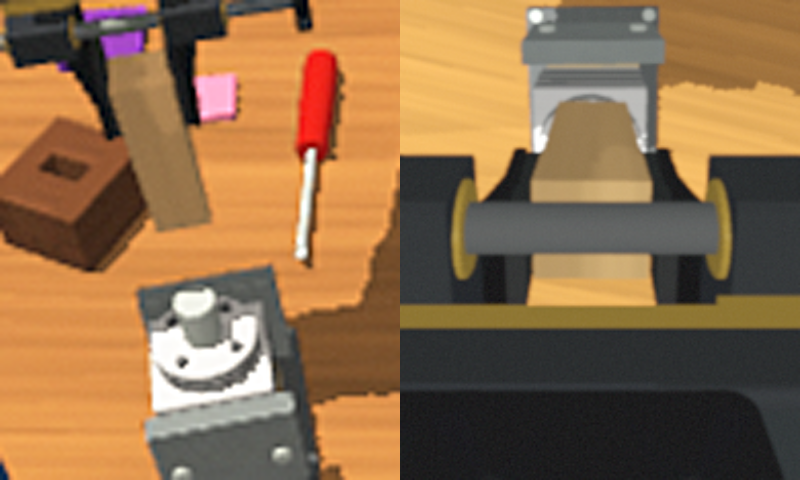

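The wedge hangs straight over the gap. In the scene crop its tip is at (182,225), against (186,222) expected. The wrist crop shows the tip edge at row 101 and the top at rows 180–278. I'll check the tip in the tool frame.

```bash
python3 - <<'E'
from h import *
c=vision.read_camera('wrist'); o=sensors.get_obs(); R=Ro.from_euler('xyz',o['tool_rot'],degrees=True)
def f(L,z): 
    W=np.array([[*ray(c,160+(a-400+.5)*195/400-.5,150+(b+.5)*234/480-.5,z),o['tool_pos'][2]] for a,b in L]); return (R.inv().apply(W-o['tool_pos'])[:,:2]*1e3).round(1)
zt=o['tool_pos'][2]-.0937+.008
print('tip front',f([(568,101),(630,102)],zt)); print('top',f([(532,181),(652,180),(652,277),(532,278)],zt+.11))
print('gap target',rel([.617,-.161,.235],[180,0,194]))
s=vision.read_camera('scene'); print(ray(s,114+182/4,136+225/4,zt))
E
```

```text
tip front [[ 3.7 -9.1]
 [ 3.2 18.4]]
top [[ 14.  -13.5]
 [ 14.2  16.4]
 [-13.2  17.1]
 [-13.5 -14.3]]
gap target (array([-1. ,  0.5, -0.5]), array([-0.001, -0.   , -0.002]))
[ 0.61892937 -0.16279572]
```

drive_tool --moves '[{"x": -1,"y": 0.5,"z": 30,"rx": 0,"ry": 0,"rz": 0,"fingers": 1},{"x": -1,"y": 0.5,"z": 50,"rx": 0,"ry": 0,"rz": 0,"fingers": 1},{"x": -1,"y": 0.5,"z": 60,"rx": 0,"ry": 0,"rz": 0,"fingers": 1},{"x": -1,"y": 0.5,"z": 65,"rx": 0,"ry": 0,"rz": 0,"fingers": 1},{"x": -1,"y": 0.5,"z": 70,"rx": 0,"ry": 0,"rz": 0,"fingers": 1},{"x": -1,"y": 0.5,"z": 75,"rx": 0,"ry": 0,"rz": 0,"fingers": 1},{"x": -1,"y": 0.5,"z": 75,"rx": 0,"ry": 0,"rz": 0,"fingers": 1}]'

```text
time_s: 27.28
tool_pos: [0.6173, -0.16, 0.1591]
tool_rot: [180.0, -0.0, -166.0]
force: [0.4, 0.4, -1.3]
grip_width: 0.0294
grasp_force: 40.0
```

drive_tool --moves '[{"x": 0,"y": 0,"z": 5,"rx": 0,"ry": 0,"rz": 0,"fingers": 1},{"x": 0,"y": 0,"z": 10,"rx": 0,"ry": 0,"rz": 0,"fingers": 1},{"x": 0,"y": 0,"z": 15,"rx": 0,"ry": 0,"rz": 0,"fingers": 1},{"x": 0,"y": 0,"z": 19,"rx": 0,"ry": 0,"rz": 0,"fingers": 1},{"x": 0,"y": 0,"z": 23,"rx": 0,"ry": 0,"rz": 0,"fingers": 1},{"x": 0,"y": 0,"z": 23,"rx": 0,"ry": 0,"rz": 0,"fingers": 1}]'

```text
time_s: 28.02
tool_pos: [0.6169, -0.1602, 0.1356]
tool_rot: [180.0, -0.1, -166.0]
force: [-1.9, -0.6, -0.8]
grip_width: 0.0297
grasp_force: 40.0
```

drive_tool --moves '[{"x": -0.3,"y": 0,"z": 4,"rx": 0,"ry": 0,"rz": 0,"fingers": 1},{"x": -0.6,"y": 0,"z": 8,"rx": 0,"ry": 0,"rz": 0,"fingers": 1},{"x": -0.9,"y": 0,"z": 11,"rx": 0,"ry": 0,"rz": 0,"fingers": 1},{"x": -1.2,"y": 0,"z": 14,"rx": 0,"ry": 0,"rz": 0,"fingers": 1},{"x": -1.2,"y": 0,"z": 14,"rx": 0,"ry": 0,"rz": 0,"fingers": 1}]'

```text
time_s: 28.65
tool_pos: [0.6187, -0.1597, 0.1218]
tool_rot: [180.0, 0.0, -166.0]
force: [-2.6, -0.9, -0.2]
grip_width: 0.0297
grasp_force: 40.0
```

drive_tool --moves '[{"x": -0.3,"y": 0,"z": 3,"rx": 0,"ry": 0,"rz": 0,"fingers": 1},{"x": -0.6,"y": 0,"z": 6,"rx": 0,"ry": 0,"rz": 0,"fingers": 1},{"x": -0.9,"y": 0,"z": 9,"rx": 0,"ry": 0,"rz": 0,"fingers": 1},{"x": -0.9,"y": 0,"z": 9,"rx": 0,"ry": 0,"rz": 0,"fingers": 1}]'

```text
time_s: 29.15
tool_pos: [0.6184, -0.16, 0.1126]
tool_rot: [180.0, -0.1, -166.0]
force: [-4.8, -2.3, 1.9]
grip_width: 0.0297
grasp_force: 40.0
```

drive_tool --moves '[{"x": 0.2,"y": 0,"z": 2,"rx": 0,"ry": 0,"rz": 0,"fingers": 1},{"x": 0.4,"y": 0,"z": 4,"rx": 0,"ry": 0,"rz": 0,"fingers": 1},{"x": 0.4,"y": 0,"z": 4,"rx": 0,"ry": 0,"rz": 0,"fingers": 1}]'

```text
time_s: 29.52
tool_pos: [0.6185, -0.1603, 0.1102]
tool_rot: [-179.9, -0.1, -166.0]
force: [-7.0, -1.4, 8.2]
grip_width: 0.0292
grasp_force: 40.0
```

drive_tool --moves '[{"x": 0.3,"y": 0,"z": 2,"rx": 0,"ry": 0,"rz": 0,"fingers": 1},{"x": 0.5,"y": 0,"z": 4,"rx": 0,"ry": 0,"rz": 0,"fingers": 1},{"x": 0.5,"y": 0,"z": 4,"rx": 0,"ry": 0,"rz": 0,"fingers": 1}]'

```text
time_s: 29.9
tool_pos: [0.6186, -0.1604, 0.1089]
tool_rot: [-179.8, -0.0, -166.0]
force: [-12.1, -1.2, 19.5]
grip_width: 0.0298
grasp_force: 40.0
```

drive_tool --moves '[{"x": 1,"y": 0,"z": 0,"rx": 0,"ry": 0,"rz": 0,"fingers": 1},{"x": 1.5,"y": 0,"z": 1,"rx": 0,"ry": 0,"rz": 0,"fingers": 1},{"x": 1.5,"y": 0,"z": 1,"rx": 0,"ry": 0,"rz": 0,"fingers": 1}]'

```text
time_s: 30.28
tool_pos: [0.6185, -0.1604, 0.1089]
tool_rot: [-179.8, 0.1, -166.0]
force: [-9.8, -0.4, 22.4]
grip_width: 0.0297
grasp_force: 40.0
```

drive_tool --moves '[{"x": 0,"y": 0,"z": -1,"rx": 0,"ry": 0,"rz": 0,"fingers": 0},{"x": 0,"y": 0,"z": -1,"rx": 0,"ry": 0,"rz": 0,"fingers": -0.3},{"x": 0,"y": 0,"z": -1,"rx": 0,"ry": 0,"rz": 0,"fingers": -0.3},{"x": 0,"y": 0,"z": -1,"rx": 0,"ry": 0,"rz": 0,"fingers": -0.3},{"x": 0,"y": 0,"z": -30,"rx": 0,"ry": 0,"rz": 0,"fingers": -0.3},{"x": 0,"y": 0,"z": -70,"rx": 0,"ry": 0,"rz": 0,"fingers": -0.3},{"x": 0,"y": 0,"z": -120,"rx": 0,"ry": 0,"rz": 0,"fingers": -0.3},{"x": -60,"y": -50,"z": -140,"rx": 0,"ry": 0,"rz": 0,"fingers": -0.3},{"x": -100,"y": -100,"z": -140,"rx": 0,"ry": 0,"rz": 0,"fingers": -0.3},{"x": -130,"y": 0,"z": -140,"rx": 0,"ry": 0,"rz": 0,"fingers": -0.3},{"x": -130,"y": 0,"z": -140,"rx": 0,"ry": 0,"rz": 0,"fingers": -0.3},{"x": -130,"y": 0,"z": -140,"rx": 0,"ry": 0,"rz": 0,"fingers": -0.3}]'

```text
time_s: 31.78
tool_pos: [0.744, -0.1226, 0.2436]
tool_rot: [179.8, 0.0, -165.6]
force: [-0.0, -0.9, 0.7]
grip_width: 0.0567
grasp_force: 0.0
```

```bash
python3 - <<'E'
from h import *
o=sensors.get_obs(); print(o['tool_pos'],o['tool_rot'],o['grip_width'])
w=vision.read_camera('wrist')['image'][:,:,::-1]; c=vision.read_camera('scene')
p=proj(c,[[.64,-.155,.08]])[0].astype(int)
a=cv2.resize(c['image'][p[1]-50:p[1]+50,p[0]-30:p[0]+30,::-1],(300,500),interpolation=cv2.INTER_CUBIC)
b=cv2.resize(w[20:220,155:355],(500,500),interpolation=cv2.INTER_CUBIC); cv2.imwrite('pics/w10.png',np.hstack([a,b]))
E
```

```text
[ 0.74397569 -0.12261769  0.24361817] [ 1.79799795e+02  3.19765438e-02 -1.65580446e+02] 0.05672089417288529
```

View pics/w10.png

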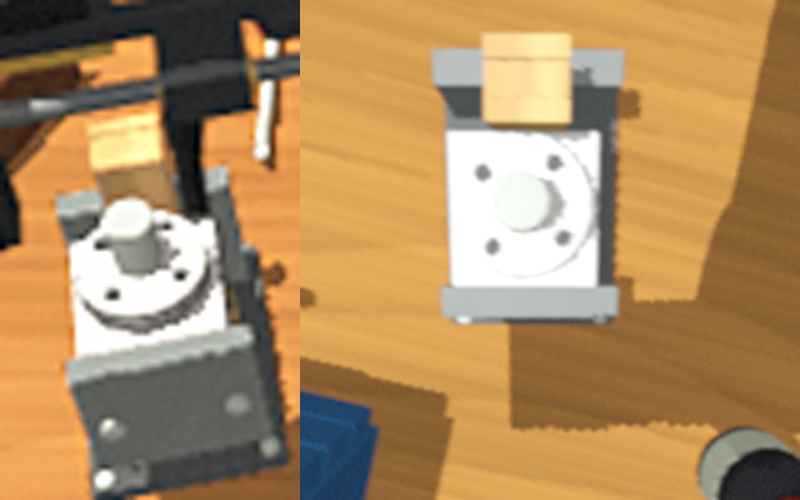

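The wedge sits in the gap about mid-cheek, with its top at (482–572, 32–123). The barrel is against the far cheek, and the head is on it with bolt-hole mean (523,205). The bottle is standing. I'll check the head centring numerically.

```bash
python3 - <<'E'
from h import *
c=vision.read_camera('wrist'); o=sensors.get_obs(); R=Ro.from_euler('xyz',o['tool_rot'],degrees=True)
def f(L,z): 
    W=np.array([[*ray(c,155+(a-300+.5)*.4-.5,20+(b+.5)*.4-.5,z),o['tool_pos'][2]] for a,b in L]); return (R.inv().apply(W-o['tool_pos'])[:,:2]*1e3).round(1)
b=f([(446,131),(600,131),(599,287),(452,287)],.082); h=f([(483,173),(555,162),(563,238),(492,246)],.098); print(b,b.mean(0),h.mean(0))
w=f([(482,33),(571,34),(571,123),(483,122)],.133); print(w,w.mean(0)); print(f([(433,50),(624,50),(444,287),(618,287)],.082))
E
```

```text
[[121.8 -39.9]
 [121.9  25.7]
 [ 57.1  26.7]
 [ 57.  -39.5]] [89.45 -6.75] [90.8 -6.7]
[[144.7 -19.4]
 [144.4  11.3]
 [116.2  11.6]
 [116.5 -19.7]] [130.45  -4.05]
[[152.8 -44.2]
 [152.9  34.9]
 [ 57.  -43.1]
 [ 57.1  35.3]]
```

```bash
python3 -c "
from cell import workorder
print(workorder.sign_off())"
```

```text
the job is handed in; nothing more can be done
None
```

I handed in the job at about 32 s: the pad is flat in the frame, the barrel stands on it against the far cheek, and the head is centred to about 1.5 mm. The wedge was driven in mid-cheek with about 22 N, everything is released, the oil bottle stands, and the arm never went near the spray can, though I did not check it again at the end.

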